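Tuck a specimen-card carrier under the lapped flap and hold it pressed for imaging

ROBOT

A 6-joint arm with a two-finger parallel gripper is mounted at the origin on the work surface. World frame = base frame: x ahead of the robot, y to its left, z up, the work surface at z = 0. Lengths are in m, angles in degrees, forces in N, time in s.
With the tool pointing down it reaches from about 0.225 to 0.725 m from the base axis. Payload 3.1 kg.
Tool frame: the origin (TCP) lies on the centre line of the jaws, within the pads' length; the fingertips stand tcp_to_tips ahead of it and the grasp point (between the pads) lies 2 mm behind it (tcp_to_tips is the distance from the TCP to the fingertips, in m); z points along the fingers, y is the line along which they close (so a half turn about z gives the same grasp; the last joint's range is limited). The gripper opens to 85 mm and grips with 20 to 120 N. Pads are 22 mm wide; open, the fingers measure 114 mm over their backs; the gripper's body (76 mm by 85 mm) begins 54 mm behind the grasp point. The pads swing forward as they close: fully open they stand 13 mm farther back than shut.
Start: joints at [69.569, 2.75, 5.684, 92.934, 0, 82.678], TCP at [0.119, 0.511, 0.248] pointing down, gripper open.
Joint ranges: [-166.93, 166.93], [-56.73, 111.36], [-69.38, 81.34], [-121.58, 131.49], [-85.45, 84.26], [-180, 180]. Speed limits (degrees/s): [159.86, 159.86, 180, 180, 180, 180].

INTERFACE

Orientations are given as [roll, pitch, yaw] about the fixed x, y, z axes, in that order (R = Rz(yaw) Ry(pitch) Rx(roll)).
In Python, from station import * gives the robot as it stands. The module is installed in compiled form; this text tells all that it offers.
- The arm moves only by the shell command python3 -m handwheel 'ROWS' [FORCE]. ROWS is JSON, a list that holds one entry, the list of rows, each a list of 5 numbers: the shift along the tool's x, y, z in cm, then the turn about the tool's z in rad, then the closure, from 0 (fully open) to 1 (shut). A call has exactly 8 rows; each row is the pose to reach, as a shift and turn from the pose commanded when the call began, along the tool's axes at that moment; what a row does not reach only later rows make up. A row lasts 1/8 s, in which the tool goes at most 62.5 mm and 10.7 degrees, less where a joint would pass 70% of its speed; a pose out of reach is approached as far as the arm can. A call with a gripper value outside its range is refused whole. The fingers move at their own pace and stop on an object; FORCE is the grip in N (left out, the last holds). Time passes only in rows, so rows that repeat a pose let the fingers close, or fill a call up. It gives the time, the measured TCP pose, the force, the opening and the grip force at its end, in the units of the state.
- observe(): the state, without advancing time (a new reading comes with each control period).
- grab_frame(name): name is "side" or "top"; returns a dict with "color" (480x640x3 uint8, red, green, blue), "fovy" (degrees; the focal length in pixels is half the picture's height over the tangent of half this angle, whatever the lens; pixels are square), "cx", "cy" (the principal point, pixels), "k1" (the pictures are not rectified: a ray, as slopes to the right and down, at radius r is drawn at 1 + k1 r^2 times it, then the intrinsics apply), "extrinsics" (4x4, takes a point from world to camera coordinates). Camera axes: x right, y down, z forward; pixel columns grow to the right and rows downward; lengths in m; the calibration is good to about 2 mm. A picture is of the moment at which its call begins. There is no depth.
- sign_off(): hands the job in; it is judged then, once.
Trained networks look in the newest picture that a camera, given by its name, has taken for a name from the list of things; names that differ only in an ending like _2 or _b are one class to them, and where a whole thing is asked for, a point or a joint stands for the part that bears it (a point fixed in the world has none). Each returns a list of dicts, best first, with "conf" (0 to 1); they miss things now and then, are a little off and sometimes report something else, mostly with a low value. They report only what shows in the picture. A call takes as long as a camera call. They do not tell look-alikes from the thing itself.
- recognise(camera, thing): "box" ([left, top, width, height] in pixels, round what is visible of it).
- mark_of(camera, thing): "position" ([row, column] in pixels: a listed point, or the origin of a listed thing).
The state is a dict: "clock": time; "joint_pos": joint angles; "joint_velocities": joint speeds; "joint_torque": joint torques, N m; "position": TCP position; "orientation": TCP orientation; "ft_force": force on the tool from outside, world axes, zero at the start; "wrist_torque": the same for the moment, N m; "gripper_width": finger opening in m; "grasp_force": force on a finger pad.
Only numpy, scipy, OpenCV 4.12 (cv2) and the standard library are available. Lean on these libraries where they do the work, as an engineer would, in place of code of your own. Each camera call takes 0.05 s, during which the arm holds its last target. There are 200 camera calls.

TASK

Pick up the white card carrier by its blue rib and slide its spotted front edge under the orange flap of the imaging stand, without lifting the flap, until it is home against the stop, straight and centred on the stand. Then press the carrier down flat so that the sprung black platen sinks about half of its travel, and finish like that, still gripping the rib and pressing. Leave the other things on the desk alone.

Things in the scene. Friction and masses are not known exactly. Their poses are not given: they have to be found in the camera images.
- carrier_grip (a point): Middle of the blue rib on the loose card carrier (one rigid part, 0.12-0.25 kg, starts flat on the blue mat). The rib stands on the white plate, 60 mm long in x, 12 mm wide in y, 28 mm high; grip it across y from above. This point is 115 mm behind the plate's front edge, 19 mm above its underside, 14 mm above its upper face, 14 mm below the rib's top. Axes: x towards the front edge, z up.
- carrier_lead (a point): Middle of the carrier's front (+x) edge, at the plate's underside; axes as carrier_grip. The plate is 160 x 86 x 5 mm (x, y, z), white, with four red spots along this edge and a black line across it 56 mm behind the edge, which comes to lie about under the tip of the flap's lip when the carrier is home.
- stand_stop (a point): Where carrier_lead must end: on the stand's centre line, at the near face of the aluminium stop bar (6 mm higher than the platen), level with the resting platen top, 34 mm above the desk. x is the way the carrier is pushed in, z up. The grey stand (270 x 150 mm, at most 55 mm high) is fixed; its flat platen reaches from 218 to 3 mm before (-x of) this point.
- flap_lip (a point): Middle of the upturned tip of the orange flap, 58 mm before the stop and 49 mm above the desk at rest; carried by the flap. The flap is 148 mm wide, hinged 22 mm beyond the stop, and laps back over the platen with a flat underside 9 mm above it up to 48 mm before the stop, where the lip begins to turn up. With the carrier home its rib is 27 mm clear of the lip.
- flap (a joint): Hinge of the orange flap, rad: 0 lying at rest on its own stops (as at the start), grows as its lip is lifted. Light (80 g), no spring; the lip rises 0.8 mm per 0.01 rad. Lifted by more than 0.06 counts as lifting it.
- platen (a joint): How far the sprung black platen (215 x 136 mm, yellow centre line) is pressed down, m: 0 at rest, 0.010 at its hard end. It moves straight down without tipping, starts to move at about 4.6 N and gives 1 mm per further 1.5 N (12 N at half travel); the carrier's own weight does not move it.
- mat: Blue parking mat fixed on the desk, 230 x 150 x 4 mm, on which the carrier starts. Origin in the centre of its underside.
- sanitiser: Bystander: loose clear bottle with a blue cap, 56 mm in diameter, 130 mm high. Origin in the centre of its underside.
- scanner: Bystander: loose black and grey hand scanner, 143 x 50 x 36 mm, lying flat. Origin in the centre of its underside.
- cards: Bystander: loose stack of specimen cards, 164 x 87 x 36 mm. Origin in the centre of its underside.
Not all that is in view belongs to the job. Leave any turquoise or yellow look-alike of the part that bears carrier_grip alone.

How it is judged:
By the outcome, as a careful person would: the job done as asked, in the order asked, and still so for the second after the job is handed in, while the arm keeps its last pose, push and grip.
It also fails if it takes over 45 s, if anything falls off the work surface, if the arm or the gripper's body presses on something with over 40 N, if the wrist force passes 120 N, or if a joint passes its speed limit or range.

## Working session

There is one attempt and no reset: what is moved stays moved. The work goes in short steps, Python scripts to look and compute and a shell command to move; the robot and the scene stay as the last step left them, time stands still between calls to the robot, and variables do not carry over. Pictures are saved under pics/ and viewed, at most 10 in all, crops included, and the job is handed in when it is done.

```bash
mkdir -p pics; cat > h.py <<'E'
from station import *
import numpy as np, cv2
def K(f):
    F=240/np.tan(np.radians(f["fovy"]/2)); return F,f["cx"],f["cy"],f["k1"],np.array(f["extrinsics"])
def pix2w(f,row,col,z):
    F,cx,cy,k1,E=K(f); d=np.array([(col-cx)/F,(row-cy)/F]); u=d.copy()
    for _ in range(30): u=d/(1+k1*(u@u))
    R,t=E[:3,:3],E[:3,3]; o=-R.T@t; v=R.T@np.array([u[0],u[1],1]); return o+v*(z-o[2])/v[2]
def w2pix(f,p):
    F,cx,cy,k1,E=K(f); c=E[:3,:3]@np.array(p)+E[:3,3]; u=c[:2]/c[2]; u=u*(1+k1*(u@u)); return np.array([u[1]*F+cy,u[0]*F+cx])
def save(f,n): cv2.imwrite("pics/"+n+".png",f["color"][:,:,::-1])
E
python3 - <<'E'
from h import *
s=observe();print({k:np.round(v,3) for k,v in s.items()})
import station;print([x for x in dir(station) if 'tcp' in x.lower()])
for c in("top","side"):
    f=grab_frame(c);save(f,c+"0")
    E=f["extrinsics"];print(c,f["fovy"],f["k1"],np.round(-np.array(E)[:3,:3].T@np.array(E)[:3,3],3))
    for t,z in (("carrier_grip",.023),("carrier_lead",.004),("stand_stop",.034),("flap_lip",.049),("mat",0),("sanitiser",0),("scanner",0),("cards",0)):
        for m in mark_of(c,t)[:4]:print(t,np.round(m["position"]),round(m["conf"],2),np.round(pix2w(f,*m["position"],z),4))
E
```

```text
{'clock': np.float64(0.0), 'joint_pos': array([69.568,  2.794,  5.592, 92.933, -0.   , 82.676]), 'joint_velocities': array([-0.01 ,  0.006,  0.052,  0.029,  0.009, -0.023]), 'joint_torque': array([ 1.0000e-03, -3.3878e+01,  3.2001e+01,  2.0000e-02, -0.0000e+00,
        0.0000e+00]), 'position': array([0.119, 0.511, 0.247]), 'orientation': array([-1.79866e+02, -1.70000e-02,  1.66892e+02]), 'ft_force': array([ 0.475, -0.037, -0.06 ]), 'wrist_torque': array([-0.002, -0.015,  0.021]), 'grasp_force': np.float64(0.0), 'gripper_width': np.float64(0.085)}
['tcp_to_tips']
top 47.731940154989125 -0.10511323400632355 [0.236 0.062 1.608]
carrier_grip [293. 310.] 0.84 [0.4104 0.1067 0.023 ]
carrier_grip [227. 268.] 0.72 [0.6003 0.2455 0.023 ]
carrier_grip [278. 141.] 0.72 [0.4223 0.6136 0.023 ]
carrier_grip [304. 235.] 0.64 [0.3637 0.3239 0.023 ]
carrier_lead [329. 317.] 0.96 [0.3068 0.0798 0.004 ]
carrier_lead [199. 297.] 0.83 [0.6985 0.1656 0.004 ]
carrier_lead [332. 386.] 0.82 [ 0.3113 -0.1221  0.004 ]
carrier_lead [270. 215.] 0.69 [0.4626 0.3957 0.004 ]
stand_stop [207. 425.] 0.71 [ 0.6887 -0
[... 410 characters left out ...]
3679 0.3294 0.023 ]
carrier_grip [194. 310.] 0.73 [0.6099 0.2488 0.023 ]
carrier_grip [361. 305.] 0.64 [ 0.3265 -0.2399  0.023 ]
carrier_lead [279. 248.] 0.98 [0.3074 0.064  0.004 ]
carrier_lead [205. 348.] 0.88 [0.7007 0.1655 0.004 ]
carrier_lead [141. 242.] 0.75 [0.531  0.6169 0.004 ]
carrier_lead [330. 277.] 0.75 [ 0.307  -0.1189  0.004 ]
stand_stop [290. 422.] 0.86 [ 0.6982 -0.222   0.034 ]
stand_stop [204. 326.] 0.22 [0.6285 0.1792 0.034 ]
flap_lip [295. 407.] 0.68 [ 0.6482 -0.221   0.049 ]
mat [204. 323.] 0.83 [0.6347 0.21   0.    ]
sanitiser [236. 387.] 0.57 [7.405e-01 2.000e-04 0.000e+00]
scanner [165. 264.] 0.65 [0.5465 0.4662 0.    ]
cards [394. 417.] 0.69 [ 0.5283 -0.442   0.    ]
```

View pics/top0.png

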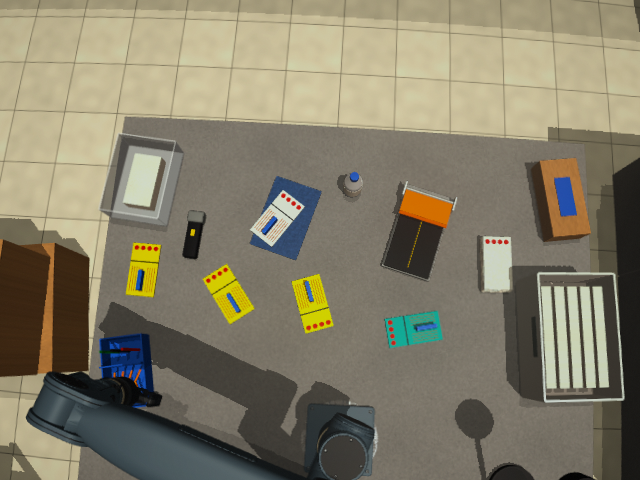

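View pics/side0.png

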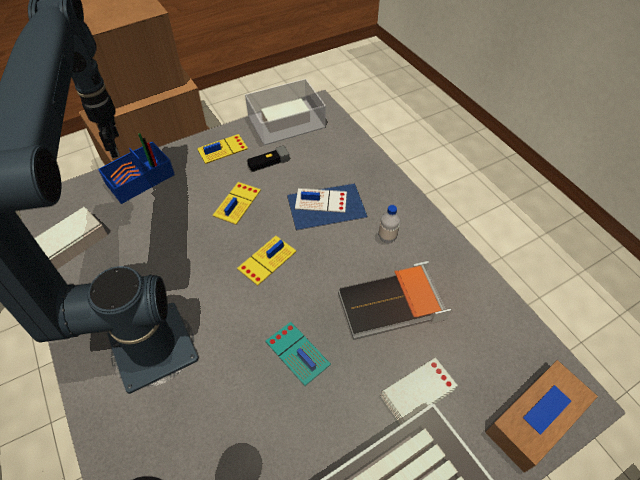

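White carrier on the blue mat: top px rib (269,227), front edge (297,199). Candidates for it, as (col,row) in the top image: yellow (310,290), yellow (228,293), yellow (142,270), turquoise (413,328), and the white card stack with spots (495,264), which has no rib. I choose the white one on the mat. The stand is at (420,230) with its flap towards (427,205).

```bash
python3 - <<'E'
from h import *
t=cv2.imread("pics/top0.png");s=cv2.imread("pics/side0.png")
a=cv2.resize(t[170:270,240:330],None,fx=4,fy=3*4/3,interpolation=cv2.INTER_CUBIC)
b=cv2.resize(t[175:285,370:470],None,fx=4,fy=4,interpolation=cv2.INTER_CUBIC)
o=np.zeros((440,760,3),np.uint8);o[:400,:360]=a;o[:,360:]=b;cv2.imwrite("pics/c1.png",o)
a=cv2.resize(s[175:235,280:375],None,fx=4,fy=4,interpolation=cv2.INTER_CUBIC)
b=cv2.resize(s[255:345,330:460],None,fx=4,fy=4,interpolation=cv2.INTER_CUBIC)
o=np.zeros((600,520,3),np.uint8);o[:240,:380]=a;o[240:,:]=b;cv2.imwrite("pics/c2.png",o)
E
```

```text
(no output)
```

View pics/c1.png

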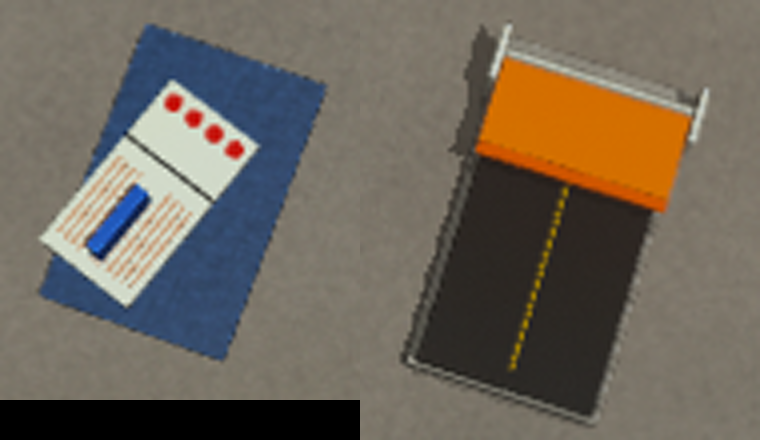

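View pics/c2.png

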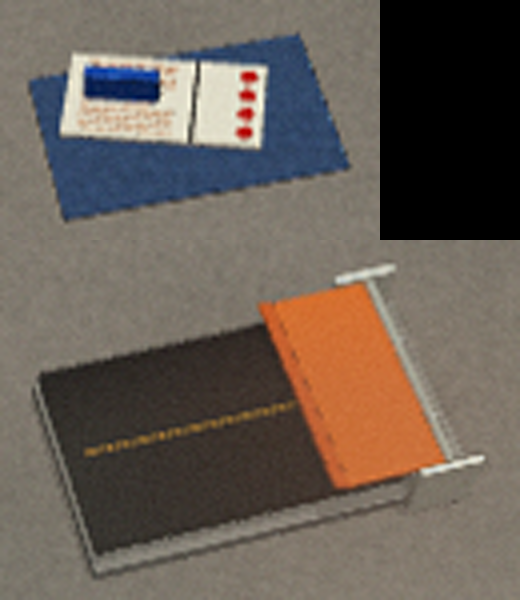

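```bash
cat > meas.py <<'E'
from h import *
from scipy.optimize import least_squares
def line(P):
    c=P.mean(0);v=np.linalg.svd(P-c)[2][0];return c,v*(1 if v[0]>0 else -1)
F={c:grab_frame(c) for c in("top","side")}
def segs(c,f):
    h=cv2.cvtColor(f["color"],cv2.COLOR_RGB2HSV).astype(int)
    H,S,V=h[...,0],h[...,1],h[...,2]; return H,S,V
W={"top":(370,470,175,285),"side":(330,460,255,345)}
def reg(c,m):
    a,b,d,e=W[c];q=np.zeros_like(m);q[d:e,a:b]=m[d:e,a:b];return q
E
cat > m1.py <<'E'
from meas import *
cor={"top":(240,170,[(172,79,.009),(259,146,.009),(129,306,.009),(40,239,.009)]),"side":(280,175,[(268,65,.009),(262,148,.0065),(60,135,.0065),(74,53,.009)])}
loc=[(0,43),(0,-43),(-160,-43),(-160,43)]
def pose(p,l): c,s=np.cos(p[2]),np.sin(p[2]);return np.array([p[0]+c*l[0]-s*l[1],p[1]+s*l[0]+c*l[1]])
for use in(("top",),("side",),("top","side")):
    def r(p):
        o=[]
        for c in use:
            x0,y0,L=cor[c]
            for (x,y,z),l in zip(L,loc):
                w=pose(p,np.array(l)/1000);o+=list(w2pix(F[c],[*w,z])-[y/4+y0-.375,x/4+x0-.375])
        return np.array(o)
    q=least_squares(r,[.7,.165,-.7]);print("carrier lead",use,q.x[:2].round(4),np.degrees(q.x[2]).round(2),"grip",pose(q.x,[-.115,0]).round(4),"res",r(q.x).round(1))
for c in F:
    H,S,V=segs(c,F[c])
    y=reg(c,(H>17)&(H<33)&(S>120)&(V>90)); o=reg(c,(H<17)&(S>150)&(V>100)); d=reg(c,(V<70)&(S<120))
    P=np.array([pix2w(F[c],a,b,.034)[:2] for a,b in np.argwhere(y)])
    if len(P)>5: cc,v=line(P);print(c,"yellow",len(P),cc.round(4),np.degrees(np.arctan2(v[1],v[0])).round(2),"extent",((P-cc)@v).min().round(3),((P-cc)@v).max().round(3))
    for n,m,z in(("orange",o,.046),("dark",d,.034)):
        m=cv2.morphologyEx(m.astype(np.uint8),cv2.MORPH_OPEN,np.ones((3,3)));k,l,st,_=cv2.connectedComponentsWithStats(m)
        i=1+np.argmax(st[1:,4]);P=np.array([pix2w(F[c],a,b,z)[:2] for a,b in np.argwhere(l==i)])
        (ce,si,an)=cv2.minAreaRect((P*1000).astype(np.float32));print(c,n,len(P),np.round(ce,1),np.round(si,1),round(an,1),cv2.boxPoints((ce,si,an)).round(0).tolist())
E
python3 m1.py
```

```text
carrier lead ('top',) [0.7003 0.1773] -34.34 grip [0.6054 0.2422] res [-0.1  0.  -0.3  0.2  0.3 -0.2 -0.  -0. ]
carrier lead ('side',) [0.7023 0.1788] -34.64 grip [0.6076 0.2442] res [ 0.2  0.  -0.1 -0.  -0.2  0.2  0.1 -0.2]
carrier lead ('top', 'side') [0.7011 0.1777] -34.45 grip [0.6063 0.2428] res [-0.3 -0.1 -0.5  0.1  0.  -0.4 -0.3 -0.2  0.6 -0.1  0.2 -0.1  0.3  0.
  0.6 -0.4]
top yellow 39 [ 0.5688 -0.1918] -15.1 extent -0.067 0.075
top orange 1250 [ 681.4 -221.5] [149.9  78.7] 75.3 [[624.0, -284.0], [700.0, -304.0], [738.0, -159.0], [662.0, -139.0]]
top dark 2348 [ 566.1 -188.7] [137.8 163.1] 75.7 [[470.0, -235.0], [628.0, -276.0], [662.0, -142.0], [504.0, -102.0]]
side yellow 64 [ 0.5707 -0.19  ] -15.21 extent -0.071 0.068
side orange 1356 [ 681.5 -220. ] [148.1  78.8] 75.0 [[624.0, -281.0], [700.0, -302.0], [739.0, -159.0], [663.0, -138.0]]
side dark 2656 [ 566.5 -192.5] [139.5 164.6] 74.8 [[469.0, -238.0], [628.0, -281.0], [664.0, -147.0], [505.0, -104.0]]
```

```bash
cat > d.py <<'E'
import sys
from h import *
def delta(x,y,z,yaw,s=None):
    s=s or observe();p=np.array(s["position"]);a=np.radians(s["orientation"][2])
    tx=np.array([np.cos(a),np.sin(a),0]);ty=np.array([np.sin(a),-np.cos(a),0]);d=np.array([x,y,z])-p
    t=-(yaw-s["orientation"][2]+180)%360-180
    t=-((yaw-s["orientation"][2]+180)%360-180)
    print("shift cm",np.round([100*d@tx,100*d@ty,-100*d[2]],2),"turn",round(np.radians(t),4))
if __name__=="__main__":
    s=observe();print(round(s["clock"],2),np.round(s["position"],4),np.round(s["orientation"],2),"F",np.round(s["ft_force"],2),"M",np.round(s["wrist_torque"],2),round(s["gripper_width"],4),round(s["grasp_force"],1))
    delta(*map(float,sys.argv[1:5]),s)
E
python3 -c "import station;print(station.tcp_to_tips)"; python3 d.py .606 .243 .12 145.5
```

```text
0.017
1.0 [0.1191 0.5113 0.2483] [180.    -0.   166.89] F [-0.19 -0.25 -0.04] M [-0.04 -0.02  0.05] 0.0854 0.0
shift cm [-53.51 -15.09  12.83] turn 0.3734
```

```bash
python3 -m handwheel '[[[-6,-1.7,0,0.05,0],[-12,-3.4,0,0.1,0],[-18,-5.1,2,0.15,0],[-24,-6.8,4,0.2,0],[-30,-8.5,6,0.25,0],[-36,-10.2,8,0.3,0],[-42,-11.8,10,0.35,0],[-47.5,-13.4,11.5,0.373,0]]]' 40; python3 d.py .606 .243 .06 145.5
```

```text
clock: 2.0
position: [0.5432, 0.2773, 0.1356]
orientation: [180.0, -0.0, 145.5]
ft_force: [0.1, 0.1, 1.3]
gripper_width: 0.0855
grasp_force: 0.0
2.0 [0.5432 0.2773 0.1356] [ 1.7999e+02 -1.0000e-02  1.4546e+02] F [0.14 0.1  1.26] M [ 0.   -0.01 -0.01] 0.0855 0.0
shift cm [-7.12  0.74  7.56] turn -0.0006
```

```bash
python3 -m handwheel '[[[-3,0.3,2,0,0],[-6.2,0.65,4,0,0],[-6.2,0.65,6,0,0],[-6.2,0.65,7.3,0,0],[-6.2,0.65,7.3,0,0],[-6.2,0.65,7.3,0,0],[-6.2,0.65,7.3,0,0],[-6.2,0.65,7.3,0,0]]]'; python3 - <<'E'
from h import *
import subprocess
f=grab_frame("top");g=grab_frame("side")
a=cv2.resize(f["color"][150:270,220:360],None,fx=5,fy=5,interpolation=cv2.INTER_CUBIC)[:,:400+300]
b=cv2.resize(g["color"][150:240,260:400],None,fx=5,fy=5,interpolation=cv2.INTER_CUBIC)
o=np.zeros((600,800,3),np.uint8);A=cv2.resize(a,(400,343));B=cv2.resize(b,(800,514))[:, :]
o=np.zeros((600,800,3),np.uint8);o[:343,:400]=A;o[343:,400:]=cv2.resize(b,(400,257));cv2.imwrite("pics/g1.png",o[:,:,::-1])
E
python3 d.py .606 .243 .029 145.5
```

```text
clock: 3.0
position: [0.597, 0.249, 0.0644]
orientation: [179.9, 0.1, 145.5]
ft_force: [-0.5, 0.2, -0.4]
gripper_width: 0.0854
grasp_force: 0.0
3.1 [0.5968 0.2488 0.0639] [1.7996e+02 4.0000e-02 1.4553e+02] F [-0.21 -0.27 -0.37] M [-0.   -0.02  0.02] 0.0857 0.0
shift cm [-1.09  0.04  3.49] turn 0.0005
```

View pics/g1.png

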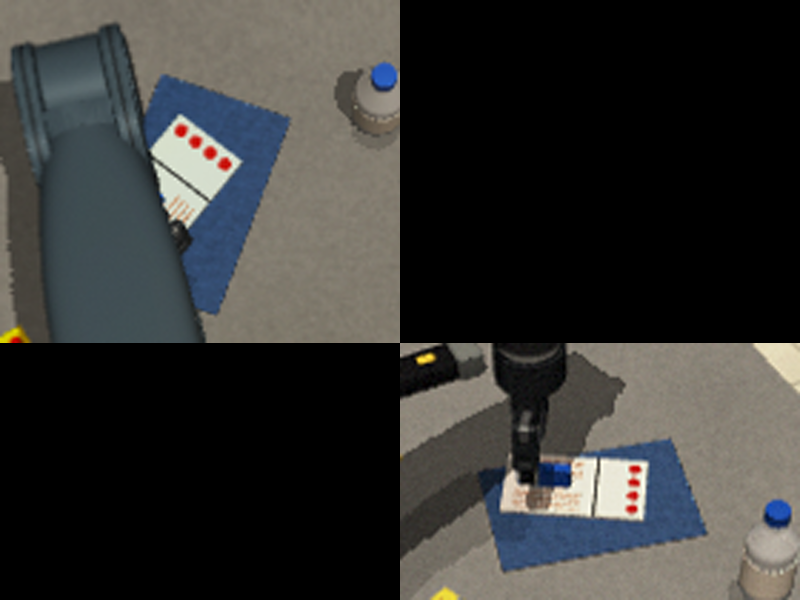

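The gripper straddles the rib, with the fingers about 1 cm short of the rib's middle (side crop: finger (525,470), rib (553,475)). That matches the remaining −1.1 cm.

```bash
python3 -m handwheel '[[[-1.1,0.05,1,0,0],[-1.1,0.05,2,0,0],[-1.1,0.05,3,0,0],[-1.1,0.05,3.5,0,0],[-1.1,0.05,3.5,0,0.5],[-1.1,0.05,3.5,0,1],[-1.1,0.05,3.5,0,1],[-1.1,0.05,3.5,0,1]]]' 60; python3 d.py .606 .243 .029 145.5;python3 -m handwheel '[[[0,0,0,0,1],[0,0,0,0,1],[0,0,0,0,1],[0,0,0,0,1],[0,0,0,0,1],[0,0,0,0,1],[0,0,0,0,1],[0,0,0,0,1]]]'
```

```text
clock: 4.1
position: [0.6062, 0.2431, 0.0289]
orientation: [179.9, 0.0, 145.5]
ft_force: [0.6, 1.0, 0.6]
gripper_width: 0.012
grasp_force: 0.1
4.1 [0.6062 0.2431 0.0289] [1.7994e+02 3.0000e-02 1.4552e+02] F [0.59 1.05 0.58] M [ 0.16 -0.06 -0.03] 0.012 0.1
shift cm [ 0.01 -0.02 -0.01] turn 0.0004
clock: 5.1
position: [0.6064, 0.2431, 0.0291]
orientation: [179.9, 0.0, 145.5]
ft_force: [0.9, 0.2, 6.0]
gripper_width: 0.0107
grasp_force: 61.5
```

```bash
python3 -m handwheel '[[[0,0,-2,0,1],[0,0,-5,0,1],[0,0,-8,0,1],[-1.4,-4,-9,-0.03,1],[-2.8,-8,-9,-0.07,1],[-4.2,-12,-9,-0.1,1],[-5.6,-16,-9,-0.13,1],[-7,-20,-9,-0.17,1]]]'; python3 d.py .494 -.171 .09 164.9
```

```text
clock: 6.1
position: [0.5491, 0.037, 0.1182]
orientation: [-179.9, -0.1, 155.3]
ft_force: [0.2, -0.7, -0.9]
gripper_width: 0.0109
grasp_force: 60.8
6.1 [0.5491 0.037  0.1182] [-1.7995e+02 -7.0000e-02  1.5533e+02] F [ 0.19 -0.68 -0.87] M [ 0.02 -0.01  0.01] 0.0109 60.8
shift cm [ -3.67 -21.2    2.82] turn -0.1669
```

```bash
python3 -m handwheel '[[[-0.6,-4,0,-0.03,1],[-1.2,-8,0,-0.07,1],[-2,-12,0,-0.1,1],[-2.8,-16,0,-0.13,1],[-3.5,-20,0.5,-0.167,1],[-3.7,-21.2,1.5,-0.167,1],[-3.7,-21.2,2.3,-0.167,1],[-3.7,-21.2,2.3,-0.167,1]]]'; python3 -m handwheel '[[[0,0,0,0,1],[0,0,0,0,1],[0,0,0,0,1],[0,0,0,0,1],[0,0,0,0,1],[0,0,0,0,1],[0,0,0,0,1],[0,0,0,0,1]]]'
python3 d.py .494 -.171 .065 164.9
python3 - <<'E'
from h import *
f=grab_frame("top");g=grab_frame("side")
o=np.zeros((600,800,3),np.uint8)
o[:,:400]=cv2.resize(f["color"][165:285,380:460],(400,600),interpolation=cv2.INTER_CUBIC)
o[:400,400:]=cv2.resize(g["color"][250:350,340:440],(400,400),interpolation=cv2.INTER_CUBIC)
cv2.imwrite("pics/a1.png",o[:,:,::-1])
E
```

```text
clock: 7.1
position: [0.4944, -0.1681, 0.0939]
orientation: [179.9, -0.2, 164.9]
ft_force: [0.6, -0.6, -1.4]
gripper_width: 0.0107
grasp_force: 60.8
clock: 8.1
position: [0.4952, -0.1697, 0.0953]
orientation: [180.0, -0.0, 164.8]
ft_force: [0.3, -0.1, -1.1]
gripper_width: 0.0108
grasp_force: 60.8
8.1 [ 0.4952 -0.1697  0.0953] [180.    -0.   164.82] F [ 0.34 -0.05 -1.14] M [-0.02  0.03 -0.03] 0.0108 60.8
shift cm [ 0.08 -0.16  3.03] turn -0.0014
```

View pics/a1.png

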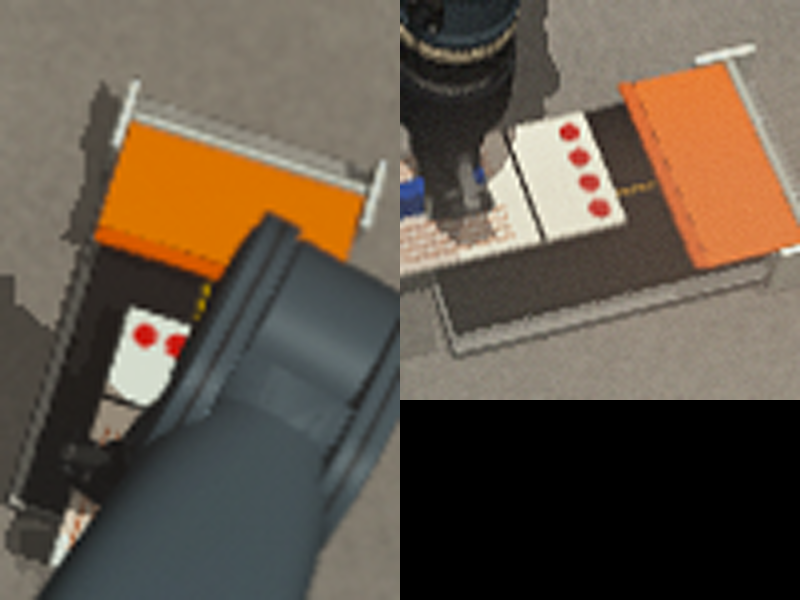

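The carrier is held level above the platen with its front clear of the lip. In the side crop the front corners are at (585,112) and (626,222), and the lip is at (625–695, 85–265). I'll lower it to just above the platen and measure it again.

```bash
python3 -m handwheel '[[[0.1,-0.15,1,0,1],[0.1,-0.15,2,0,1],[0.1,-0.15,3,0,1],[0.1,-0.15,3.3,0,1],[0.1,-0.15,3.5,0,1],[0.1,-0.15,3.5,0,1],[0.1,-0.15,3.5,0,1],[0.1,-0.15,3.5,0,1]]]'
cat > v.py <<'E'
from h import *
import sys
g=grab_frame("side");s=observe()
cv2.imwrite("pics/"+sys.argv[1]+".png",cv2.resize(g["color"][255:345,335:435],(800,600+120),interpolation=cv2.INTER_CUBIC)[:600,:,::-1])
p=np.array(s["position"]);zt=.0391+p[2]-.0591;a=np.radians(s["orientation"][2]-180)
d=np.array([np.cos(a),np.sin(a)]);n=np.array([-d[1],d[0]])
sd=np.radians(-15.1);D=np.array([np.cos(sd),np.sin(sd)]);N=np.array([-D[1],D[0]]);S=np.array([.697,-.2255])
print("pred lead along/lat mm",np.round(1000*np.array([(p[:2]+.115*d-S)@D,(p[:2]+.115*d-S)@N]),1),"z under",round(zt-.005,4))
h=cv2.cvtColor(g["color"],cv2.COLOR_RGB2HSV).astype(int)
r=((h[...,0]<8)|(h[...,0]>170))&(h[...,1]>120)&(h[...,2]>100);m=np.zeros_like(r);m[250:345,330:460]=r[250:345,330:460]
k,l,st,ce=cv2.connectedComponentsWithStats(m.astype(np.uint8))
P=[]
for i in range(1,k):
    if st[i,4]>8:
        w=pix2w(g,ce[i][1],ce[i][0],zt)[:2]-S;P.append([1000*w@D,1000*w@N]);print("spot px",ce[i].round(1),st[i,4],np.round(P[-1],1))
P=np.array(P)
if len(P)>2: print("mean",P.mean(0).round(1),"yaw rel stand",np.degrees(np.arctan(np.polyfit(P[:,1],-P[:,0],1)[0])).round(2) )
y=(h[...,0]>17)&(h[...,0]<33)&(h[...,1]>120)&(h[...,2]>90);Y=[pix2w(g,a,b,.034)[:2]-S for a,b in np.argwhere(y) if 255<a<345 and 335<b<445]
if Y: print("yellow lat mm",np.round(1000*np.mean(Y,0)@N,1),len(Y))
E
python3 v.py b1;python3 d.py .494 -.171 .0591 164.9
```

```text
clock: 9.2
position: [0.4941, -0.171, 0.0607]
orientation: [-180.0, 0.0, 164.8]
ft_force: [0.5, 0.9, -0.9]
gripper_width: 0.011
grasp_force: 60.8
pred lead along/lat mm [-95.1  -0.4] z under 0.0356
spot px [380.5 290. ] 14 [-109.7   30. ]
spot px [382.9 296.3] 16 [-109.8    9.6]
spot px [385.2 302.4] 14 [-110.    -9.8]
spot px [387.6 308.9] 14 [-110.1  -29.9]
mean [-109.9   -0. ] yaw rel stand -0.41
yellow lat mm 1.6 15
9.25 [ 0.4941 -0.171   0.0606] [-1.7999e+02  3.0000e-02  1.6483e+02] F [ 0.15 -0.1  -1.76] M [ 0.04  0.   -0.01] 0.011 60.8
shift cm [ 0.01 -0.01  0.15] turn -0.0012
```

View pics/b1.png

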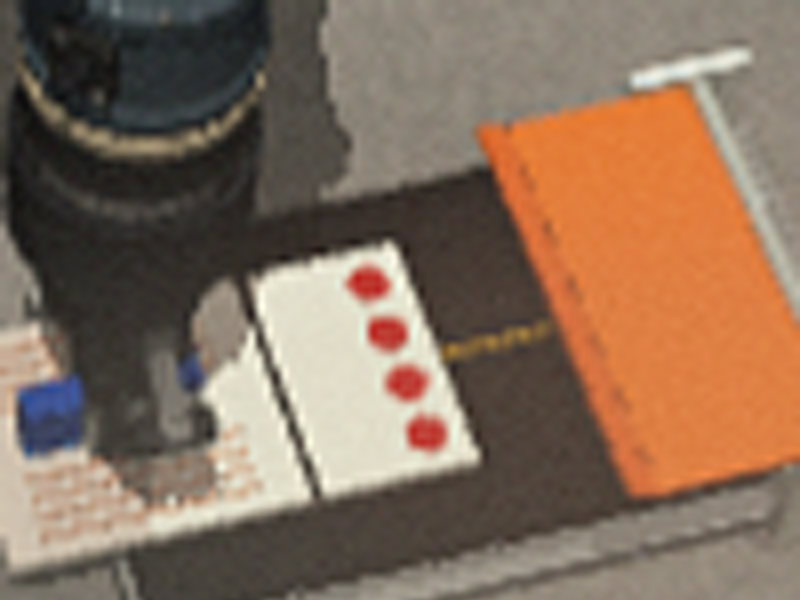

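Carrier is level and square: the spots run from (368,283) to (428,435), and the yellow line meets the edge near its middle at (445,352). It needs a nudge of about 1 mm to +lat and 0.5 mm down, then it can slide in, stopping short of the stop.

```bash
python3 -m handwheel '[[[0,0.1,0.05,0,1],[-1,0.1,0.05,0,1],[-2.2,0.1,0.05,0,1],[-3.4,0.1,0.05,0,1],[-4.4,0.1,0.05,0,1],[-5.2,0.1,0.05,0,1],[-6,0.1,0.05,0,1],[-6,0.1,0.05,0,1]]]'
python3 v.py b2;python3 d.py .494 -.171 .0591 164.9
```

```text
clock: 10.25
position: [0.5525, -0.1857, 0.0598]
orientation: [-180.0, 0.0, 164.8]
ft_force: [-0.2, -0.0, -1.6]
gripper_width: 0.0113
grasp_force: 60.8
pred lead along/lat mm [-35.3   0.6] z under 0.0347
10.3 [ 0.5521 -0.1856  0.0597] [ 1.8000e+02 -2.0000e-02  1.6483e+02] F [-1.    0.31 -1.77] M [-0.    0.05  0.01] 0.0109 60.8
shift cm [ 5.99 -0.11  0.06] turn -0.0012
```

View pics/b2.png

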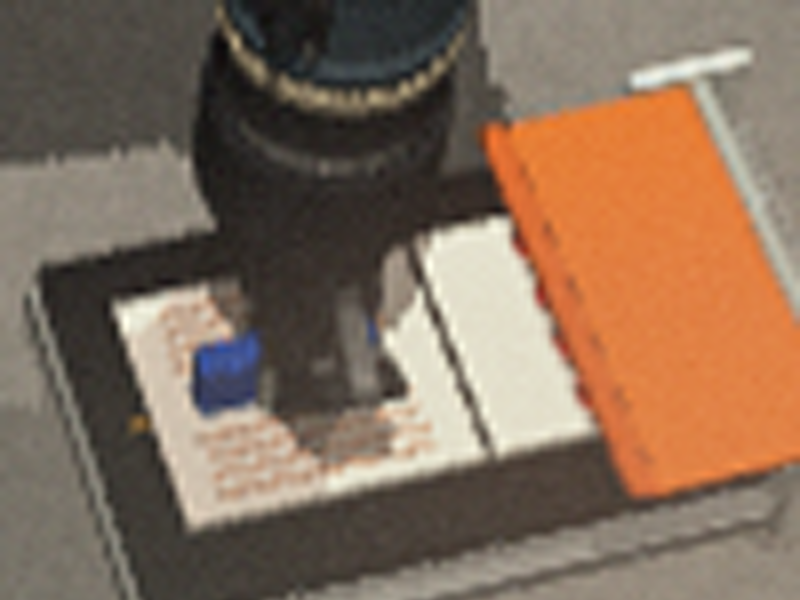

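The plate's front is under the flap and the flap has not moved (lip still at (485,130)–(635,495)). The rear edge is centred on the yellow line at (140,423).

```bash
python3 -m handwheel '[[[-0.8,0,0,0,1],[-1.6,0,0,0,1],[-2.3,0,0,0,1],[-2.8,0,0,0,1],[-3.1,0,0,0,1],[-3.1,0,0,0,1],[-3.1,0,0,0,1],[-3.1,0,0,0,1]]]'
python3 -m handwheel '[[[-0.1,0,0,0,1],[-0.2,0,0,0,1],[-0.3,0,0,0,1],[-0.3,0,0,0,1],[-0.3,0,0,0,1],[-0.3,0,0,0,1],[-0.3,0,0,0,1],[-0.3,0,0,0,1]]]'
python3 v.py b3
```

```text
clock: 11.3
position: [0.5817, -0.1936, 0.0598]
orientation: [180.0, -0.0, 164.8]
ft_force: [0.6, -0.3, -1.5]
gripper_width: 0.0109
grasp_force: 60.8
clock: 12.3
position: [0.5848, -0.1945, 0.0598]
orientation: [180.0, -0.0, 164.8]
ft_force: [0.2, 0.1, -2.2]
gripper_width: 0.0111
grasp_force: 60.8
pred lead along/lat mm [-1.4  0.6] z under 0.0348
yellow lat mm 1.1 13
```

```bash
python3 -m handwheel '[[[-0.05,0,0,0,1],[-0.1,0,0,0,1],[-0.15,0,0,0,1],[-0.2,0,0,0,1],[-0.2,0,0,0,1],[-0.2,0,0,0,1],[-0.2,0,0,0,1],[-0.2,0,0,0,1]]]';python3 d.py .494 -.171 .0591 164.9
```

```text
clock: 13.35
position: [0.5868, -0.195, 0.0598]
orientation: [-180.0, 0.0, 164.8]
ft_force: [-0.1, 0.5, -1.5]
gripper_width: 0.0108
grasp_force: 60.8
13.35 [ 0.5868 -0.195   0.0598] [-180.      0.    164.83] F [-0.13  0.53 -1.53] M [ 0.03  0.02 -0.01] 0.0108 60.8
shift cm [ 9.58 -0.11  0.07] turn -0.0013
```

```bash
python3 -m handwheel '[[[-0.05,0,0,0,1],[-0.1,0,0,0,1],[-0.15,0,0,0,1],[-0.2,0,0,0,1],[-0.2,0,0,0,1],[-0.2,0,0,0,1],[-0.2,0,0,0,1],[-0.2,0,0,0,1]]]';python3 d.py .494 -.171 .0591 164.9
```

```text
clock: 14.35
position: [0.5887, -0.1955, 0.0598]
orientation: [180.0, -0.0, 164.8]
ft_force: [-0.0, 0.3, -1.5]
gripper_width: 0.0107
grasp_force: 60.8
14.35 [ 0.5887 -0.1955  0.0598] [180.    -0.   164.83] F [-0.04  0.27 -1.51] M [-0.01  0.02  0.03] 0.0107 60.8
shift cm [ 9.78 -0.11  0.07] turn -0.0013
```

```bash
python3 -m handwheel '[[[-0.05,0,0,0,1],[-0.1,0,0,0,1],[-0.15,0,0,0,1],[-0.15,0,0,0,1],[-0.15,0,0,0,1],[-0.15,0,0,0,1],[-0.15,0,0,0,1],[-0.15,0,0,0,1]]]';python3 d.py .494 -.171 .0591 164.9; python3 v.py b4
```

```text
clock: 15.35
position: [0.5896, -0.1959, 0.0596]
orientation: [-180.0, -0.1, 164.8]
ft_force: [-4.7, 0.8, 0.2]
gripper_width: 0.0107
grasp_force: 60.9
15.35 [ 0.5896 -0.1959  0.0596] [-1.7999e+02 -6.0000e-02  1.6482e+02] F [-4.72  0.81  0.21] M [0.04 0.75 0.07] 0.0107 60.9
shift cm [ 9.88 -0.1   0.05] turn -0.0014
pred lead along/lat mm [3.7 0.5] z under 0.0347
yellow lat mm 1.1 7
```

View pics/b4.png

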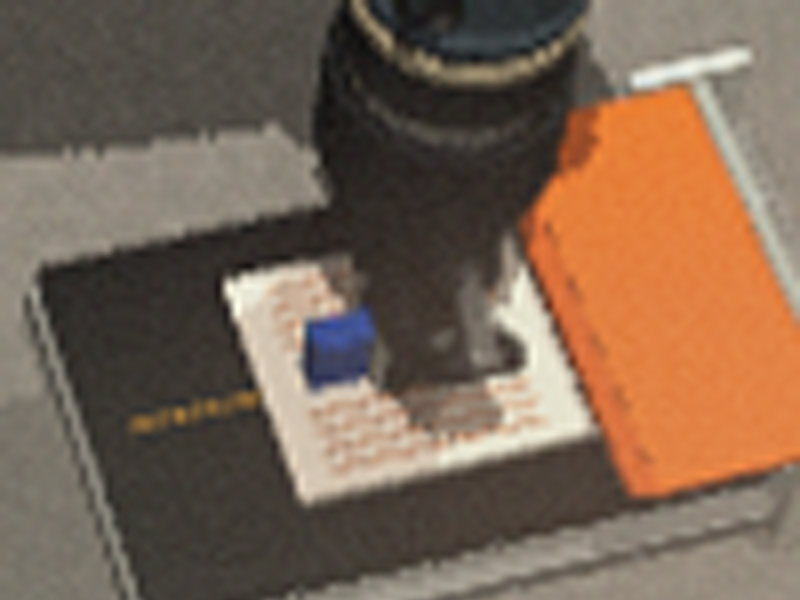

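```bash
python3 - <<'E'
from h import *
g=grab_frame("side");S=np.array([.697,-.2255]);sd=np.radians(-15.1);D=np.array([np.cos(sd),np.sin(sd)]);N=np.array([-D[1],D[0]])
def q(x,y,z):
    w=pix2w(g,y/8+255-.44,x/8+335-.44,z)[:2]-S;return np.round([1000*w@D,1000*w@N],1)
for n,a in dict(RL=(224,281,.0397),RR=(305,503,.0385),FRside=(590,437,.0385),y0=(130,427,.034),y1=(255,400,.034),platNL=(38,268,.034),lipL=(482,128,.049),lipR=(632,495,.049)).items(): print(n,q(*a))
h=cv2.cvtColor(g["color"],cv2.COLOR_RGB2HSV).astype(int)
m=(h[...,1]<50)&(h[...,2]>170)
m[:255]=0;m[345:]=0;m[:,:355]=0;m[:,412:]=0
P=np.argwhere(m)
W=np.array([pix2w(g,a,b,.0397)[:2]-S for a,b in P])
L=1000*np.c_[W@D,W@N]
k=L[:,0]<-100
for a in range(-160,-55,12):
    s=L[(L[:,0]>=a)&(L[:,0]<a+12)];print(a,len(s),s.min(0).round(1) if len(s) else"",s.max(0).round(1) if len(s) else"")
E
```

```text
RL [-156.3   43.8]
RR [-155.8  -43. ]
FRside [-56.8 -43.7]
y0 [-202.1    0.8]
y1 [-1.588e+02  1.000e-01]
platNL [-214.8   68. ]
lipL [-53.5  75. ]
lipR [-54.7 -72.5]
-160 93 [-156.6  -42.6] [-148.1   44.2]
-148 66 [-148.   -42.5] [-136.1   43.5]
-136 32 [-135.3  -42.3] [-124.1   42.4]
-124 15 [-123.8  -42.2] [-112.1   -4.6]
-112 10 [-110.5  -42.7] [-100.9  -34.9]
-100 13 [-99.8 -42.6] [-88.1 -35.5]
-88 20 [-87.1 -42.5] [-76.2 -15.4]
-76 47 [-75.8 -42.3] [-64.   10.3]
-64 70 [-63.9 -42.9] [-54.8  23.1]
```

Home: contact is 4.7 N, the flap is at rest, the rear edge is 160 mm back from the stop, and the carrier is centred within about 1 mm and straight. Next I press down.

```bash
python3 -m handwheel '[[[0,0,0.05,0,1],[0,0,0.1,0,1],[0,0,0.15,0,1],[0,0,0.2,0,1],[0,0,0.25,0,1],[0,0,0.3,0,1],[0,0,0.3,0,1],[0,0,0.3,0,1]]]' 80;python3 d.py .494 -.171 .0541 164.9
```

```text
clock: 16.45
position: [0.5897, -0.1959, 0.0585]
orientation: [-180.0, -0.0, 164.8]
ft_force: [-7.8, 0.8, 6.0]
gripper_width: 0.0105
grasp_force: 83.6
16.45 [ 0.5897 -0.1959  0.0585] [-1.7998e+02 -2.0000e-02  1.6483e+02] F [-7.8   0.78  5.96] M [0.39 1.44 0.11] 0.0105 83.6
shift cm [ 9.89 -0.1   0.44] turn -0.0012
```

```bash
python3 -m handwheel '[[[0,0,0.1,0,1],[0,0,0.2,0,1],[0,0,0.3,0,1],[0,0,0.35,0,1],[0,0,0.4,0,1],[0,0,0.4,0,1],[0,0,0.4,0,1],[0,0,0.4,0,1]]]';python3 d.py .494 -.171 .0541 164.9
```

```text
clock: 17.45
position: [0.5897, -0.1958, 0.0558]
orientation: [-180.0, -0.0, 164.8]
ft_force: [-9.5, 2.7, 10.1]
gripper_width: 0.0106
grasp_force: 84.3
17.45 [ 0.5897 -0.1958  0.0558] [-179.98   -0.    164.84] F [-9.53  2.75 10.13] M [0.46 1.91 0.13] 0.0106 84.3
shift cm [ 9.89 -0.11  0.17] turn -0.0011
```

```bash
python3 -m handwheel '[[[0,0,0.1,0,1],[0,0,0.2,0,1],[0,0,0.25,0,1],[0,0,0.25,0,1],[0,0,0.25,0,1],[0,0,0.25,0,1],[0,0,0.25,0,1],[0,0,0.25,0,1]]]';python3 d.py .494 -.171 .0541 164.9; python3 v.py b5
```

```text
clock: 18.45
position: [0.5897, -0.1958, 0.0541]
orientation: [-180.0, 0.0, 164.8]
ft_force: [-9.8, 2.6, 13.8]
gripper_width: 0.0104
grasp_force: 84.7
18.45 [ 0.5897 -0.1958  0.0541] [-1.7997e+02  1.0000e-02  1.6484e+02] F [-9.8   2.62 13.83] M [0.67 2.19 0.05] 0.0104 84.7
shift cm [ 9.89 -0.11 -0.  ] turn -0.0011
pred lead along/lat mm [3.7 0.5] z under 0.0291
yellow lat mm -2.0 7
```

View pics/b5.png

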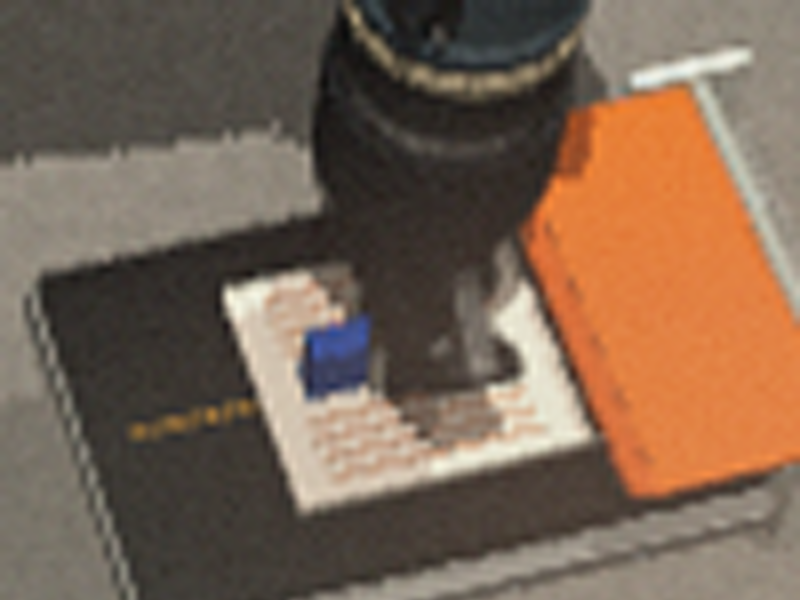

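The platen is down about 5 mm (yellow line now at (130,432)). The carrier is flat, still home and gripped, and the flap is at rest.

```bash
python3 -c "
from station import *
print(sign_off())"
```

```text
the job is handed in; nothing more can be done
None
```

I handed the job in at about 18.5 s: the carrier is under the flap and home against the stop, straight and centred to about 1 mm. It is still gripped and pressed flat, with the platen about 5 mm down by arm height and wrist force. In the pictures the flap never moved, and the moves kept clear of the other things on the desk.

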